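Find the shaft flat and hold the drive collar on it

TASK

Grip the bare shaft of the rack-feed drive unit by its flat and turn it until the flat squarely faces the hex key lying in the guide. Then fit the aluminium collar over the shaft with its screw boss towards that key, press it down fully home against the sprung seat, and finish still holding it pressed down there with the fingers, so that the set screw could be tightened. Leave the tube rack, bottle, wrench and spacer ring alone.

Things in the scene. Friction and masses are not known exactly. Their poses are not given: they have to be found in the camera images.
- shaft (a joint): angle of the shaft about its vertical axis, rad; 0 = its flat squarely faces the hex key, positive = turned anticlockwise seen from above; starts somewhere between 0.45 and 1.35. Friction about 0.07 N m: it stays where it is left.
- shaft_top (a point): centre of the top end of the upright steel shaft, 122 mm above the table; z up, x from the axis out through the flat (turns with the shaft). 24 mm diameter, one flat 18.5 mm wide along its whole length, 7.5 mm from the axis (19.5 mm thick across the flat). Its top 5 mm taper by 2 mm. 52 mm stand bare above the sprung seat. (shaft_c2 is the flat.)
- aim (a point): fixed point on the shaft's axis, 84 mm above the table: where the collar's middle comes when pressed fully home. x points level from the shaft towards the hex key in its guide, z up.
- drive: the drive unit, fixed: white box 200 x 130 mm, deck 55 mm above the table. Origin on the table under the shaft's axis; x towards the key guide. Reaches 75 mm behind the shaft, 125 mm ahead (the hex key's bend 142 mm), 65 mm to each side.
- key_tip (a point): tip of the hex key (6 mm thick) that lies level in its guide and points at the shaft; 69 mm from the shaft's axis, 83 mm above the table. The guide, 30 mm wide, stands 85 to 115 mm from the axis and rises to 91 mm above the table.
- seat (a joint): how far the sprung seat is pressed down, m: 0 = up, 0.006 = fully down on its stop. A dark steel disc of 37 mm diameter round the shaft, its top 70 mm above the table when up; it pushes up with about 3 N when up and 7 N when fully down.
- collar_mid (a point): centre of the loose aluminium collar, half-way up (20 mm above its underside) on the bore's axis; it starts upright on the table, z up. 40 mm high, 48 mm diameter, two upright grip flats 40 mm apart face +y and -y. The through bore is 26.4 mm wide with a flat on its +x side 8.7 mm from the axis: it goes over the shaft only with the flats together, with 1.2 mm play. About 140 g.
- collar_screw (a point): outer end of the set screw in the collar's screw boss, 33 mm from the bore's axis along the collar's +x, half-way up; the boss is 14 mm wide and 18 mm high.
- rack: bystander: grey tube rack 55 x 200 mm with capped tubes, 93 mm high; origin at the centre of its underside
- bottle: bystander: white bottle 64 mm in diameter, 140 mm high; origin at the centre of its underside
- wrench: bystander: flat wrench 170 mm long, lying on the table; origin on the table below its middle
- spacer: bystander: plain round spacer ring, 48 mm in diameter, 12 mm high, without boss or flat; origin at the centre of its underside
Not all that is in view belongs to the job. Of the things that look like the part that bears collar_mid, the smaller one is meant. Leave any green look-alike of the drive alone.

How it is judged:
By the outcome, as a careful person would: the job done as asked, in the order asked, and still so for the second after the job is handed in, while the arm keeps its last pose, push and grip.
It also fails if it takes over 54 s, if anything falls off the work surface, if the arm or the gripper's body presses on something with over 40 N, if the wrist force passes 120 N, or if a joint passes its speed limit or range.

ROBOT

A 6-joint arm with a two-finger parallel gripper is mounted at the origin on the work surface. World frame = base frame: x ahead of the robot, y to its left, z up, the work surface at z = 0. Lengths are in m, angles in degrees, forces in N, time in s.
With the tool pointing down it reaches from about 0.4 to 0.825 m from the base axis. Payload 7 kg.
Tool frame: the origin (TCP) lies between the finger pads; the fingertips stand 19 mm ahead of it and the grasp point (between the pads) is the TCP; x points along the fingers, y is the direction in which the jaws open and shut, and the axes are right-handed (so a half turn about x gives the same grasp; the last joint's range is limited). The gripper opens to 88 mm and grips with 3 to 60 N. Pads are 19 mm wide; open, the fingers measure 130 mm over their backs; the gripper's body (78 mm by 193 mm) begins 47 mm behind the grasp point.
Start: joints at [-54.654, 20.546, 0.682, 0, -70.136, -16.507], TCP at [0.218, -0.639, 0.246] pointing down, gripper open.
Joint ranges: [-176.03, 176.03], [-82.01, 121.73], [-58.28, 71.71], [-173.87, 95.51], [-174.79, -0.11], [-173.66, 173.66]. Speed limits (degrees/s): [136.94, 136.94, 172.46, 180, 180, 180].

INTERFACE

Orientations are given as [roll, pitch, yaw] about the fixed x, y, z axes, in that order (R = Rz(yaw) Ry(pitch) Rx(roll)).
In Python, from plant import r gives the robot as it stands.
- The arm moves only by the tool send_rows, never from a script. Its argument "plan" is a list of rows, each a list of 2 entries, a list of its own where there are three numbers: the shift along the tool's x, y, z scaled (see below), then the turn, a rotation vector about the tool's x, y, z scaled (see below). A call has exactly 5 rows; each row is the pose to reach, as a shift and turn from the pose measured when the call began, along the tool's axes at that moment; what a row does not reach only later rows make up. The controller multiplies each number of a shift by 0.15 m and each number of a turn by pi/4 rad. A row lasts 1/10 s, in which the tool goes at most 50 mm and 8.59 degrees, less where a joint would pass 70% of its speed; a pose out of reach is approached as far as the arm can. A call with a number of a shift or a turn outside -1 to 1 is refused whole. A call with a gripper value outside its range is refused whole. "jaw" is the opening, from -1 (shut) to 1 (fully open), so that 0 is half open, set as the call begins (left out, the last holds). The fingers move at their own pace and stop on an object; "force" is the grip in N (left out, the last holds). Time passes only in rows, so rows that repeat a pose let the fingers close, or fill a call up. It gives the time, the measured TCP pose, the force and the opening at its end, in the units of the state.
- r.get_state(): the state, without advancing time (a new reading comes with each control period).
- r.capture(name): name is "scene" or "side" or "wrist"; returns a dict with "color" (384x512x3 uint8, red, green, blue), "range_z" (384x512 float32, m along the optical axis (not along the pixel's ray), 0 where there is no reading), "mtx" (3x3 intrinsics, pixels), "pose" (4x4, takes a point from camera to world coordinates). Camera axes: x right, y down, z forward; pixel columns grow to the right and rows downward; lengths in m; the calibration is good to about 2 mm. A picture is of the moment at which its call begins.
- r.close_job(): hands the job in, once; it reports no verdict.
Trained networks look in a picture, given as the dict that the camera call returned (one of the last four; its "shot" number tells which), for a name from the list of things; names that differ only in an ending like _2 or _b are one class to them, and where a whole thing is asked for, a point or a joint stands for the part that bears it (a point fixed in the world has none). Each returns a list of dicts, best first, with "score" (0 to 1); they miss things now and then, are a little off and sometimes report something else, mostly with a low value. They report only what shows in the picture. A call takes as long as a camera call. They do not tell look-alikes from the thing itself.
- r.find_in(picture, target): "uv" ([column, row] in pixels, amid what is visible of it).
- r.trace(picture, target): "mask" (384x512 bool, what is visible of it) and "uv" ([column, row] in pixels, amid what is visible of it).
The state is a dict: "time_s": time; "joints": joint angles; "qd": joint speeds; "joint_torque": joint torques, N m; "tcp_pos": TCP position; "eef_rot": TCP orientation; "contact_force": force on the tool from outside, world axes, zero at the start; "moment": the same for the moment, N m; "gripper_width": finger opening in m.
Only numpy, scipy, OpenCV 4.12 (cv2) and the standard library are available. Lean on these libraries where they do the work, as an engineer would, in place of code of your own. Each camera call takes 0.05 s, during which the arm holds its last target. There are 200 camera calls.

## Working session

There is one attempt and no reset: what is moved stays moved. The work goes in short steps, Python scripts to look and compute and a tool call to move; the robot and the scene stay as the last step left them, time stands still between calls to the robot, and variables do not carry over. Pictures are saved under pics/ and viewed, about 8 in all and at most 12, crops included, and the job is handed in when it is done.

Besides the shell and the picture viewer there is one more tool, called after ">>>" as name([rows], argument=value, ...), one row to a line, values as JSON. send_rows: Moves the arm, as the interface text tells. Its arguments: {"type":"object","properties":{"plan":{"type":"array"},"jaw":{"type":"number"},"force":{"type":"number"}},"required":["plan"]}

```bash
mkdir -p pics; ls
cat > h.py <<'E'
import numpy as np, cv2
from plant import r
from scipy.spatial.transform import Rotation as R
def pts(c,mask=None):
    z=c["range_z"]; m=z>0
    if mask is not None: m&=mask
    v,u=np.nonzero(m); z=z[v,u]; K=c["mtx"]
    p=np.c_[(u-K[0,2])*z/K[0,0],(v-K[1,2])*z/K[1,1],z]
    return p@c["pose"][:3,:3].T+c["pose"][:3,3],np.c_[u,v]
def proj(c,P):
    P=np.atleast_2d(P); q=(P-c["pose"][:3,3])@c["pose"][:3,:3]; q=q@c["mtx"].T
    return q[:,:2]/q[:,2:]
def save(c,n,crop=None,s=1):
    im=c["color"][:,:,::-1]
    if crop: im=im[crop[1]:crop[3],crop[0]:crop[2]]
    cv2.imwrite("pics/"+n,cv2.resize(im,None,fx=s,fy=s,interpolation=cv2.INTER_CUBIC))
E
python3 - <<'E'
from h import *
print(r.get_state())
ims=[]
for n in("scene","side"):
    c=r.capture(n); ims.append(c["color"][:,:,::-1].copy()); print(n,c["pose"].round(3).tolist(),c["mtx"].tolist())
    for t in("drive","collar_mid","shaft_top","key_tip","spacer","rack","bottle","wrench","collar_screw"):
        for d in r.trace(c,t)[:3]:
            p,_=pts(c,d["mask"])
            print(t,round(d["score"],2),np.round(d["uv"]),len(p),np.median(p,0).round(3),p.min(0).round(3),p.max(0).round(3)) if len(p) else print(t,d["uv"])
cv2.imwrite("pics/a.png",cv2.resize(np.vstack(ims),(512*25//32,600)) )
cv2.imwrite("pics/scene.png",cv2.resize(ims[0],(800,600))); cv2.imwrite("pics/side.png",cv2.resize(ims[1],(800,600)))
E
```

```text
pics
{'time_s': 0.0, 'joints': array([-5.46546551e+01,  2.05903774e+01,  6.32987080e-01, -2.13006324e-02,
       -7.01359685e+01, -1.65074500e+01]), 'qd': array([-0.01328149, -0.04070179, -0.0593871 ,  0.01956039, -0.02345561,
       -0.00081314]), 'joint_torque': array([ 9.13797812e-04, -5.82720208e+01,  2.93062913e+01,  6.99699104e+00,
        6.91094989e-03, -1.58930366e-04]), 'tcp_pos': array([ 0.21778658, -0.63840357,  0.24462492]), 'eef_rot': array([ 94.40345875,  89.90451721, 113.23409966]), 'contact_force': array([ 0.01017269,  0.47276769, -0.20224871]), 'moment': array([-0.01104553, -0.03447189,  0.01361634]), 'gripper_width': 0.08794014133219451}
scene [[-0.371, 0.699, -0.611, 1.295], [0.929, 0.276, -0.249, 0.329], [-0.005, -0.66, -0.752, 1.051], [0.0, 0.0, 0.0, 1.0]] [[465.6765743571042, 0.0, 252.3877304962825], [0.0, 465.6765743571042, 188.79252644503728], [0.0, 0.0, 1.0]]
drive 0.97 [365. 170.] 2706 [0.304 0.272 0.053] [ 0.16   0.169 -0.004] [0.388 0.369 0.125]
drive 0.93 [290. 224.] 3222 [0.562 0.137 0.054] [ 0.43   0.03  -0.004] [0.651 0.22  0.124]
collar_mid 0.82 [203
[... 2171 characters left out ...]
003 -0.004] [0.66  0.223 0.125]
spacer 0.54 [309. 206.] 190 [ 0.385 -0.009  0.011] [ 0.361 -0.037 -0.003] [0.408 0.013 0.017]
rack 0.74 [163. 201.] 1617 [0.786 0.056 0.039] [ 0.757 -0.131 -0.002] [0.85  0.146 0.099]
bottle 0.86 [281. 105.] 570 [ 0.509 -0.426  0.072] [ 0.48  -0.458 -0.001] [ 0.539 -0.41   0.143]
wrench 0.86 [217. 355.] 685 [0.547 0.455 0.008] [ 0.477  0.385 -0.003] [0.61  0.516 0.014]
wrench 0.73 [248. 238.] 3779 [0.531 0.16  0.055] [ 0.422  0.009 -0.004] [0.669 0.223 0.128]
collar_screw 0.92 [312. 161.] 505 [ 0.388 -0.171  0.042] [ 0.348 -0.281 -0.001] [ 0.42  -0.157  0.06 ]
collar_screw 0.7 [276. 158.] 327 [ 0.498 -0.19   0.028] [ 0.469 -0.281 -0.004] [ 0.533 -0.172  0.045]
```

View pics/scene.png

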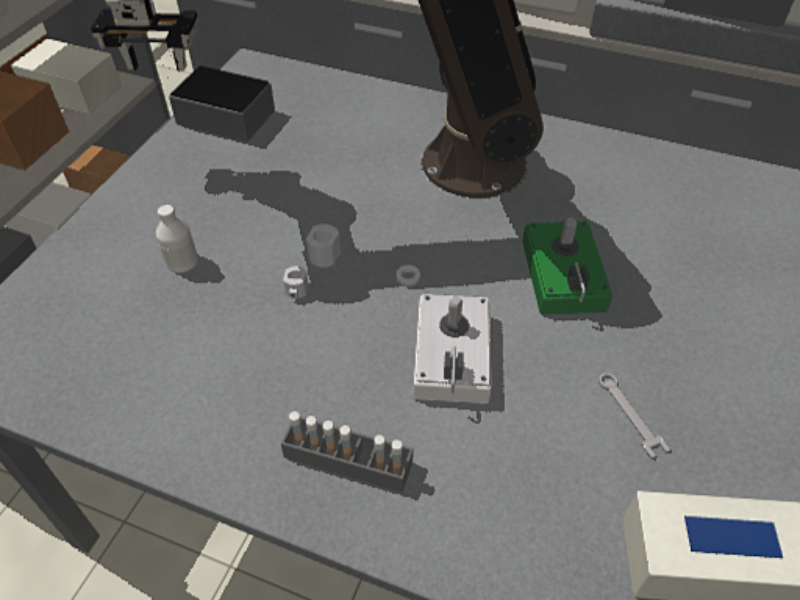

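Scene view (800x600 px): the white drive is at (452,345), with its key guide at (453,365). The green look-alike drive is at (567,265), so I'll leave it. There are two collar-like parts, a larger one (60 mm high) at (323,245) and a smaller one (about 45 mm) at (294,281). The smaller one is meant. I'll confirm it in a crop and fit the poses.

Run:
```python
from h import *
cs=[r.capture("scene"),r.capture("side")]
D=[];S=[];C=[]
for c in cs:
    p,uv=pts(c)
    D.append(p[(abs(p[:,2]-.055)<.006)&(abs(p[:,0]-.54)<.14)&(abs(p[:,1]-.13)<.12)])
    t=p[(p[:,2]>.09)&(np.hypot(p[:,0]-.51,p[:,1]-.125)<.03)]; S.append(t)
    k=p[(p[:,2]>.003)&(np.hypot(p[:,0]-.50,p[:,1]+.195)<.05)]; C.append(k)
for d in D: print("deck",cv2.minAreaRect(d[:,:2].astype(np.float32)))
d=np.vstack(D)
c=cs[0]
for t in S:
    top=t[t[:,2]>.119]; print("shaft top",len(top),top.mean(0).round(4),(top.max(0)-top.min(0)).round(4), t.mean(0).round(4))
for k in C:
    top=k[k[:,2]>.037]; print("collar",top.mean(0).round(4),top.min(0).round(4),top.max(0).round(4),len(k)); 
for nm,c in zip(("s","d"),cs):
    p,uv=pts(c)
    k=p[(p[:,2]>.085)&(p[:,2]<.1)&(abs(p[:,0]-.6)<.07)&(abs(p[:,1]-.15)<.08)]; print("guide",k.mean(0).round(4),len(k))
a=proj(cs[0],[.5,-.19,.03])[0].astype(int); b=proj(cs[1],[.5,-.19,.03])[0].astype(int)
e=proj(cs[0],[.53,.125,.09])[0].astype(int); f=proj(cs[1],[.53,.125,.09])[0].astype(int)
def cr(c,a): return cv2.resize(c["color"][a[1]-35:a[1]+35,a[0]-45:a[0]+45,::-1],(390,300),interpolation=cv2.INTER_CUBIC)
cv2.imwrite("pics/b.png",np.vstack([np.hstack([cr(cs[0],a),cr(cs[1],b)]),np.hstack([cr(cs[0],e),cr(cs[1],f)])]))
```

```text
deck ((0.5444096922874451, 0.1316767930984497), (0.2154572308063507, 0.12524376809597015), 16.897279739379883)
deck ((0.541928231716156, 0.13498148322105408), (0.2151208221912384, 0.12948842346668243), 16.781105041503906)
shaft top 32 [0.5116 0.1207 0.1214] [0.0192 0.0173 0.0059] [0.5157 0.122  0.1108]
shaft top 42 [0.5098 0.1234 0.1227] [0.0205 0.0178 0.0085] [0.5092 0.1269 0.1114]
collar [ 0.4946 -0.2014  0.0396] [ 0.4693 -0.2231  0.0371] [ 0.5194 -0.1795  0.0437] 276
collar [ 0.4933 -0.1991  0.0407] [ 0.4695 -0.2257  0.0371] [ 0.5166 -0.1763  0.0444] 331
guide [0.608  0.1536 0.089 ] 96
guide [0.606  0.1546 0.0897] 145
```

View pics/b.png

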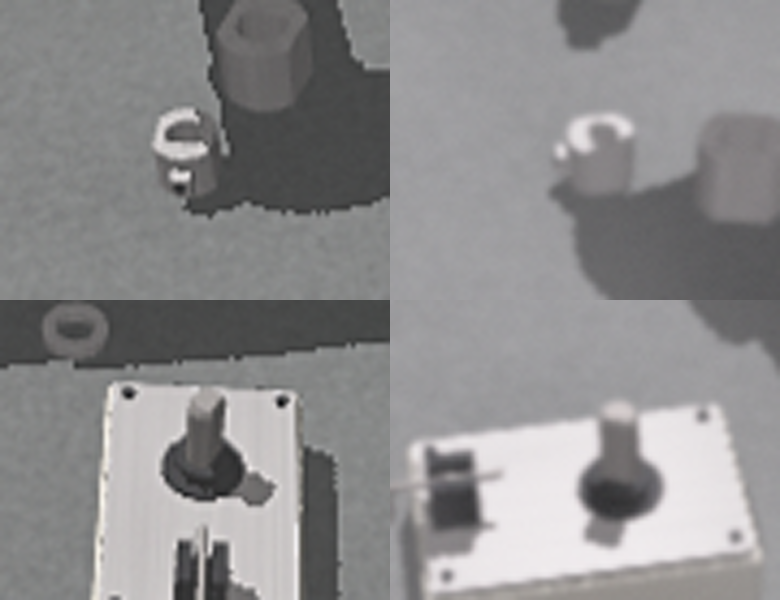

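The crops confirm it: the small collar (bright top, boss visible) has its boss facing roughly +x. The white drive's key is at the lower centre of its crop. Next, a motion helper and the wrist camera offset.

```bash
cat >> h.py <<'E'
def toolR(yaw):  # tool x down, tool y at world yaw (deg)
    a=np.radians(yaw); x=np.array([0,0,-1.]); y=np.array([np.cos(a),np.sin(a),0]); return np.c_[x,y,np.cross(x,y)]
def Rnow(s): return R.from_euler("xyz",s["eef_rot"],degrees=True).as_matrix()
def go(pos,yaw,s=None):
    s=s or r.get_state(); A=Rnow(s)
    y0=np.degrees(np.arctan2(A[1,1],A[0,1])); 
    sh=A.T@(np.array(pos)-s["tcp_pos"])/.15; rv=R.from_matrix(A.T@toolR(yaw)).as_rotvec()/(np.pi/4)
    print("t",s["time_s"],"tcp",s["tcp_pos"].round(4),"yawY",y0.round(2),"F",s["contact_force"].round(1),"w",round(s["gripper_width"],4),"j6",s["joints"][5].round(1))
    print("  shift",sh.round(3).tolist(),"turn",rv.round(3).tolist())
E
python3 - <<'E'
from h import *
s=r.get_state(); A=Rnow(s); print(A.round(3))
c=r.capture("wrist"); print((A.T@c["pose"][:3,:3]).round(3),(A.T@(c["pose"][:3,3]-s["tcp_pos"])).round(4),c["mtx"][0,0])
for p in ([.42,-.2,.30],[.43,.10,.30]): go(p,np.degrees(np.arctan2(A[1,1],A[0,1])))
E
```

```text
[[ 0.    -0.323  0.946]
 [-0.     0.946  0.323]
 [-1.    -0.     0.   ]]
[[-0.    -0.279  0.96 ]
 [ 1.    -0.     0.   ]
 [-0.     0.96   0.279]] [-0.1393  0.0012 -0.0743] 284.2377409598937
t 1.15 tcp [ 0.2179 -0.6388  0.2456] yawY 108.84 F [ 0.7  1.  -0.6] w 0.0876 j6 -16.5
  shift [-0.363, 2.334, 2.22] turn [0.0, -0.0, 0.0]
t 1.15 tcp [ 0.2179 -0.6388  0.2456] yawY 108.84 F [ 0.7  1.  -0.6] w 0.0876 j6 -16.5
  shift [-0.363, 4.205, 2.929] turn [0.0, -0.0, 0.0]
```

>>> send_rows([
  [[-0.1,0.2,0.2],[0,0,0]],
  [[-0.2,0.4,0.4],[0,0,0]],
  [[-0.25,0.6,0.6],[0,0,0]],
  [[-0.3,0.8,0.8],[0,0,0]],
  [[-0.3,1,1],[0,0,0]],
], jaw=1)

```text
time_s: 1.65
tcp_pos: [0.3122, -0.4474, 0.2919]
eef_rot: [-63.0, 89.9, -44.2]
contact_force: [1.4, 0.6, -0.1]
gripper_width: 0.0872
```

>>> send_rows([
  [[0,0.2,0.2],[0,0,0]],
  [[0,0.4,0.4],[0,0,0]],
  [[0,0.6,0.6],[0,0,0]],
  [[0,0.8,0.8],[0,0,0]],
  [[0,1,1],[0,0,0]],
])

```text
time_s: 2.15
tcp_pos: [0.4062, -0.2554, 0.2921]
eef_rot: [-53.1, 89.8, -34.3]
contact_force: [1.0, 0.1, -0.4]
gripper_width: 0.0878
```

>>> send_rows([
  [[0,0.1,0.1],[0,0,0]],
  [[0,0.2,0.2],[0,0,0]],
  [[0,0.3,0.25],[0,0,0]],
  [[0,0.3,0.25],[0,0,0]],
  [[0,0.3,0.25],[0,0,0]],
])

```text
time_s: 2.65
tcp_pos: [0.4273, -0.2005, 0.2923]
eef_rot: [-51.1, 89.8, -32.2]
contact_force: [-0.2, 0.9, 0.5]
gripper_width: 0.0872
```

Run:
```python
from h import *
c=r.capture("wrist"); np.save("w1.npy",c,allow_pickle=True); save(c,"w1.png")
for t in("collar_mid","collar_screw"):
    for d in r.find_in(c,t)[:3]: print(t,d)
p,_=pts(c); k=p[(p[:,2]>.036)&(p[:,2]<.046)&(np.hypot(p[:,0]-.494,p[:,1]+.2)<.04)]
print(k.mean(0),k.min(0),k.max(0),cv2.minEnclosingCircle(k[:,:2].astype(np.float32)))
b=p[(p[:,2]>.005)&(p[:,2]<.034)&(np.hypot(p[:,0]-.494,p[:,1]+.2)<.05)&(np.hypot(p[:,0]-.494,p[:,1]+.2)>.0265)]; print(len(b),b.mean(0))
go([.45,.09,.30],107)
```

```text
collar_mid {'uv': [238.4, 206.1], 'score': 0.78}
collar_screw {'uv': [274.7, 133.4], 'score': 0.74}
collar_screw {'uv': [235.1, 205.9], 'score': 0.73}
[ 0.4945004  -0.20009485  0.0402398 ] [ 0.47058375 -0.22278259  0.03610769] [ 0.51839647 -0.17745032  0.0425322 ] ((0.4946422874927521, -0.1997774839401245), 0.024225790053606033)
22 [ 0.5234155  -0.1905747   0.02935193]
t 2.8 tcp [ 0.427  -0.2012  0.2921] yawY 108.79 F [-0.1  0.1 -0.2] w 0.0876 j6 -70.1
  shift [-0.056, 1.789, 0.771] turn [0.04, 0.002, 0.003]
```

View pics/w1.png

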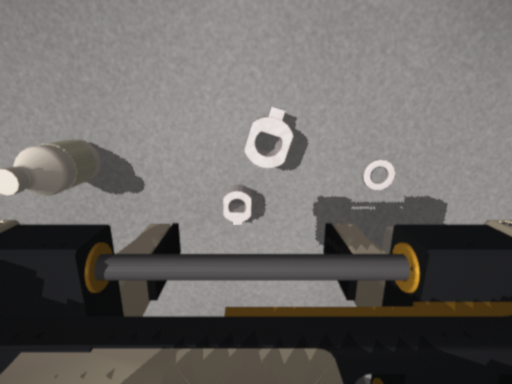

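Wrist view: the small collar is at (238,206) with its boss pointing down the image (world +x). The big one is at (270,140) and the spacer at (379,175). Measured: collar centre (0.4946, -0.1998), boss yaw about 18°. Next, the drive.

>>> send_rows([
  [[0,0.2,0.1],[0.01,0,0]],
  [[0,0.4,0.2],[0.02,0,0]],
  [[0,0.6,0.3],[0.03,0,0]],
  [[0,0.8,0.35],[0.04,0,0]],
  [[0,1,0.4],[0.04,0,0]],
])

```text
time_s: 3.3
tcp_pos: [0.4354, -0.0394, 0.2918]
eef_rot: [-54.5, 89.8, -37.6]
contact_force: [0.2, -0.1, -0.2]
gripper_width: 0.0876
```

>>> send_rows([
  [[0,0.2,0.1],[0,0,0]],
  [[0,0.4,0.2],[0,0,0]],
  [[0,0.6,0.3],[0,0,0]],
  [[0,0.8,0.37],[0,0,0]],
  [[0,0.8,0.37],[0,0,0]],
])

```text
time_s: 3.8
tcp_pos: [0.4542, 0.0937, 0.2914]
eef_rot: [-55.2, 89.8, -38.2]
contact_force: [1.2, -0.3, -0.6]
gripper_width: 0.0874
```

Run:
```python
from h import *
c=r.capture("wrist"); np.save("w2.npy",c,allow_pickle=True)
p,uv=pts(c)
d=p[(abs(p[:,2]-.055)<.004)&(abs(p[:,0]-.54)<.14)&(abs(p[:,1]-.13)<.12)]; print("deck",len(d),cv2.minAreaRect(d[:,:2].astype(np.float32)))
t=p[(p[:,2]>.1185)&(p[:,2]<.13)&(np.hypot(p[:,0]-.511,p[:,1]-.122)<.02)]; print("top",len(t),t.mean(0),cv2.minEnclosingCircle(t[:,:2].astype(np.float32)))
b=p[(p[:,2]>.062)&(p[:,2]<.073)&(np.hypot(p[:,0]-.511,p[:,1]-.122)<.025)]; print("seat",len(b),cv2.minEnclosingCircle(b[:,:2].astype(np.float32)))
g=p[(p[:,2]>.086)&(p[:,2]<.095)&(np.hypot(p[:,0]-.607,p[:,1]-.154)<.03)]; print("guide",len(g),g.mean(0),cv2.minAreaRect(g[:,:2].astype(np.float32)))
k=p[(p[:,2]>.078)&(p[:,2]<.09)&(np.hypot(p[:,0]-.511,p[:,1]-.122)<.08)&(np.hypot(p[:,0]-.511,p[:,1]-.122)>.03)]; print("key",len(k),k.mean(0))
for t in("shaft_top","key_tip"):
    for e in r.find_in(c,t)[:3]: print(t,e)
a=proj(c,[.51,.122,.122])[0].astype(int); print(a)
x0,y0=max(0,a[0]-60),max(0,a[1]-40); save(c,"w2.png",(x0,y0,x0+130,y0+100),6); print(x0,y0)
```

```text
deck 7269 ((0.5431137084960938, 0.13449013233184814), (0.21096332371234894, 0.12105414271354675), 17.367910385131836)
top 231 [0.50980112 0.12210979 0.1218209 ] ((0.5102813839912415, 0.12293705344200134), 0.011064969003200531)
seat 263 ((0.5114320516586304, 0.12371963262557983), 0.018714992329478264)
guide 283 [0.61006665 0.154905   0.09067314] ((0.615785539150238, 0.15679831802845), (0.04121764004230499, 0.029304226860404015), 17.40509033203125)
key 0 [nan nan nan]
shaft_top {'uv': [463.2, 33.7], 'score': 0.79}
shaft_top {'uv': [261.5, 223.0], 'score': 0.69}
key_tip {'uv': [254.9, 205.0], 'score': 0.92}
key_tip {'uv': [420.2, 71.2], 'score': 0.81}
[260 228]
200 188<stdin>:8: RuntimeWarning: Mean of empty slice.
  ret = um.true_divide(
```

View pics/w2.png

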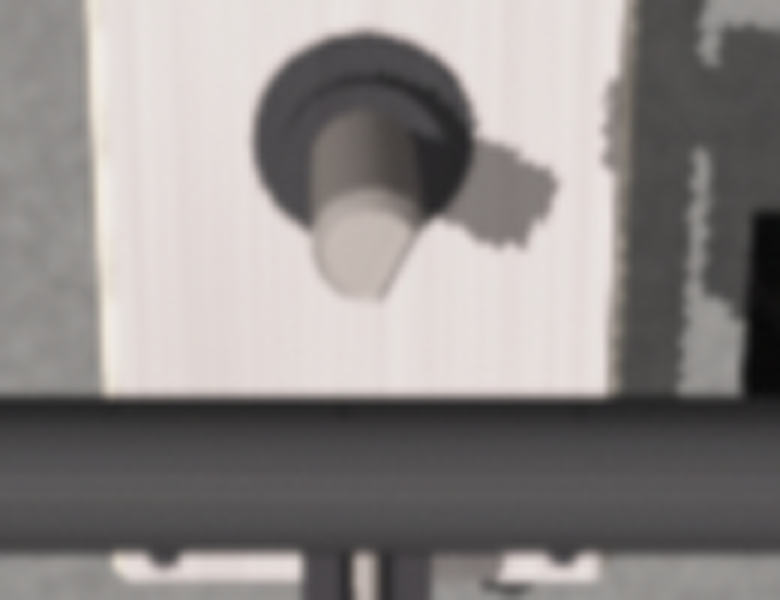

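Wrist crop (6x, origin 200,188): the shaft top is at (365,245). Its flat is the edge from (383,298) to (418,235), facing lower right, which puts it about 61° anticlockwise of the key. Drive yaw is 17.4° and the axis is near (0.5105, 0.123).

Run:
```python
from h import *
c=np.load("w2.npy",allow_pickle=True).item(); p,uv=pts(c)
t=p[(p[:,2]>.119)&(p[:,2]<.126)&(np.hypot(p[:,0]-.511,p[:,1]-.122)<.016)][:,:2]
ax=np.array([.5105,.123]); 
for a in range(40,130,8):
    n=np.array([np.cos(np.radians(a)),np.sin(np.radians(a))]); print(a,np.percentile((t-ax)@n,97).round(4),end="; ")
m=t.mean(0)-np.array(cv2.minEnclosingCircle(t.astype(np.float32))[0]); print("\ncentroid dir+180",np.degrees(np.arctan2(-m[1],-m[0])))
print(r.get_state()["joints"].round(1))
for y in (78,): go([.5105,.123,.20],y); go([.5105,.123,.104],y)
```

```text
40 0.0083; 48 0.008; 56 0.0076; 64 0.0072; 72 0.0071; 80 0.0069; 88 0.0071; 96 0.0075; 104 0.0082; 112 0.0087; 120 0.0091; 128 0.0096; 
centroid dir+180 62.77684040118274
[  36.    -1.8  -20.7    0.2  -71.1 -109.2]
t 3.95 tcp [0.4536 0.091  0.2914] yawY 106.89 F [-0.3 -0.3  0.2] w 0.0878 j6 -109.2
  shift [0.61, 0.096, 0.424] turn [0.642, 0.003, 0.003]
t 3.95 tcp [0.4536 0.091  0.2914] yawY 106.89 F [-0.3 -0.3  0.2] w 0.0878 j6 -109.2
  shift [1.25, 0.098, 0.423] turn [0.642, 0.003, 0.003]
```

Both estimates put the flat normal at about 79°. The last joint needs the half-turn grasp (tool y at about 259°) to leave it room to turn clockwise.

>>> send_rows([
  [[0.1,0,0.1],[-0.18,0,0]],
  [[0.2,0.05,0.2],[-0.36,0,0]],
  [[0.3,0.1,0.3],[-0.54,0,0]],
  [[0.4,0.1,0.42],[-0.72,0,0]],
  [[0.4,0.1,0.42],[-0.9,0,0]],
], jaw=0.3)

```text
time_s: 4.45
tcp_pos: [0.5102, 0.1223, 0.2291]
eef_rot: [-158.7, 89.8, -101.1]
contact_force: [-0.2, -0.4, -0.7]
gripper_width: 0.0579
```

>>> send_rows([
  [[0,0,0],[-0.18,0,0]],
  [[0,0,0],[-0.36,0,0]],
  [[0,0,0],[-0.54,0,0]],
  [[0,0,0],[-0.72,0,0]],
  [[0,0,0],[-0.9,0,0]],
])

```text
time_s: 4.95
tcp_pos: [0.5103, 0.1207, 0.2291]
eef_rot: [159.9, 89.7, -101.8]
contact_force: [0.5, -0.7, 0.2]
gripper_width: 0.057
```

>>> send_rows([
  [[0,0,0],[-0.18,0,0]],
  [[0,0,0],[-0.36,0,0]],
  [[0,0,0],[-0.54,0,0]],
  [[0,0,0],[-0.72,0,0]],
  [[0,0,0],[-0.9,0,0]],
])

```text
time_s: 5.45
tcp_pos: [0.5105, 0.1191, 0.2293]
eef_rot: [120.6, 89.7, -100.4]
contact_force: [-0.1, 0.1, 0.6]
gripper_width: 0.057
```

Run:
```python
from h import *
go([.5105,.123,.20],259);go([.5105,.123,.104],259)
c=r.capture("wrist"); p,uv=pts(c)
t=p[(p[:,2]>.119)&(p[:,2]<.126)&(np.hypot(p[:,0]-.511,p[:,1]-.122)<.016)]; print(len(t),cv2.minEnclosingCircle(t[:,:2].astype(np.float32)) if len(t) else 0)
print(r.get_state()["joints"].round(1))
```

```text
t 5.45 tcp [0.5105 0.1191 0.2293] yawY -130.94 F [-0.1  0.1  0.6] w 0.057 j6 14.2
  shift [0.195, -0.02, 0.017] turn [-0.665, -0.002, -0.006]
t 5.45 tcp [0.5105 0.1191 0.2293] yawY -130.94 F [-0.1  0.1  0.6] w 0.057 j6 14.2
  shift [0.835, -0.023, 0.019] turn [-0.665, -0.002, -0.006]
382 ((0.5111913681030273, 0.12433639168739319), 0.011337270960211754)
[ 34.7   7.1 -19.6   0.2 -63.5  14.7]
```

>>> send_rows([
  [[0.05,0,0],[-0.17,0,0]],
  [[0.1,0,0],[-0.34,0,0]],
  [[0.15,0,0],[-0.5,0,0]],
  [[0.15,-0.01,0.01],[-0.665,0,0]],
  [[0.15,-0.01,0.01],[-0.665,0,0]],
])

```text
time_s: 6.0
tcp_pos: [0.5103, 0.1202, 0.2067]
eef_rot: [88.7, 89.7, -101.9]
contact_force: [-0.4, -0.8, -0.6]
gripper_width: 0.0567
```

Run:
```python
from h import *
go([.5104,.1214,.103],259)
```

```text
t 6.0 tcp [0.5103 0.1202 0.2067] yawY -100.63 F [-0.4 -0.8 -0.6] w 0.0567 j6 44.4
  shift [0.691, -0.011, 0.001] turn [0.008, 0.0, -0.006]
```

>>> send_rows([
  [[0.2,-0.01,0],[0,0,0]],
  [[0.4,-0.01,0],[0,0,0]],
  [[0.6,-0.01,0],[0.01,0,0]],
  [[0.69,-0.01,0],[0.01,0,0]],
  [[0.69,-0.01,0],[0.01,0,0]],
])

```text
time_s: 6.5
tcp_pos: [0.5095, 0.1198, 0.1014]
eef_rot: [68.4, 89.5, -123.1]
contact_force: [-0.7, 0.5, -0.2]
gripper_width: 0.057
```

>>> send_rows([
  [[0,0,0],[0,0,0]],
  [[0,0,0],[0,0,0]],
  [[0,0,0],[0,0,0]],
  [[0,0,0],[0,0,0]],
  [[0,0,0],[0,0,0]],
], jaw=-1, force=20)

```text
time_s: 7.0
tcp_pos: [0.5097, 0.1199, 0.1019]
eef_rot: [72.0, 89.6, -119.4]
contact_force: [0.3, -0.9, 0.7]
gripper_width: 0.0224
```

Run:
```python
from h import *
go([.5087,.1229,.103],197.4); print(r.get_state()["moment"].round(2))
```

```text
t 7.0 tcp [0.5097 0.1199 0.1019] yawY -101.44 F [ 0.3 -0.9  0.7] w 0.0224 j6 43.5
  shift [-0.007, -0.018, 0.01] turn [1.359, -0.002, -0.009]
[-0.04  0.1   0.  ]
```

>>> send_rows([
  [[0,0,0],[0,0,0]],
  [[0,0,0],[0,0,0]],
  [[0,0,0],[0,0,0]],
  [[0,0,0],[0,0,0]],
  [[0,0,0],[0,0,0]],
])

```text
time_s: 7.5
tcp_pos: [0.51, 0.1206, 0.1019]
eef_rot: [73.5, 89.7, -117.9]
contact_force: [1.2, 5.1, -3.2]
gripper_width: 0.019
```

Run:
```python
from h import *
go([.5087,.1229,.103],197.4); print(r.get_state()["moment"].round(2))
```

```text
t 7.5 tcp [0.51   0.1206 0.1019] yawY -101.43 F [ 1.2  5.1 -3.2] w 0.019 j6 43.5
  shift [-0.007, -0.013, 0.011] turn [1.359, -0.002, -0.008]
[ 2.   -0.14  0.07]
```

Width 19.0 mm means the pads are on the flat. Turning it now, following the small orbit.

>>> send_rows([
  [[0,0,0],[0.15,0,0]],
  [[0,0,0],[0.3,0,0]],
  [[0,-0.005,0.005],[0.45,0,0]],
  [[0,-0.005,0.005],[0.6,0,0]],
  [[0,-0.006,0.006],[0.75,0,0]],
])

```text
time_s: 8.0
tcp_pos: [0.509, 0.1214, 0.1019]
eef_rot: [104.7, 89.6, -120.8]
contact_force: [-0.6, 2.0, -1.0]
gripper_width: 0.0194
```

Run:
```python
from h import *
go([.5087,.1229,.102],197.4); print(r.get_state()["moment"].round(2))
```

```text
t 8.0 tcp [0.509  0.1214 0.1019] yawY -135.46 F [-0.6  2.  -1. ] w 0.0194 j6 9.4
  shift [-0.001, -0.006, 0.008] turn [0.603, -0.004, -0.008]
[0.97 0.26 0.1 ]
```

>>> send_rows([
  [[0,0,0.003],[0.15,0,0]],
  [[0,-0.003,0.005],[0.3,0,0]],
  [[0,-0.005,0.008],[0.45,0,0]],
  [[0,-0.006,0.008],[0.6,0,0]],
  [[0,-0.006,0.008],[0.605,0,0]],
])

```text
time_s: 8.5
tcp_pos: [0.5086, 0.1224, 0.1019]
eef_rot: [131.5, 89.6, -121.3]
contact_force: [1.3, 0.1, -1.7]
gripper_width: 0.0191
```

Run:
```python
from h import *
go([.5087,.1229,.102],197.4); print(r.get_state()["moment"].round(2))
```

```text
t 8.5 tcp [0.5086 0.1224 0.1019] yawY -162.8 F [ 1.3  0.1 -1.7] w 0.0191 j6 -18.1
  shift [-0.001, -0.002, 0.003] turn [-0.004, -0.006, -0.007]
[ 0.07 -0.2  -0.05]
```

>>> send_rows([
  [[0,0,0],[0,0,0]],
  [[0,0,0],[0,0,0]],
  [[0,0,0],[0,0,0]],
  [[0,0,0],[0,0,0]],
  [[0,0,0],[0,0,0]],
], jaw=0.2)

```text
time_s: 9.0
tcp_pos: [0.5086, 0.1224, 0.102]
eef_rot: [131.7, 89.6, -121.1]
contact_force: [0.5, 0.3, -0.0]
gripper_width: 0.0511
```

>>> send_rows([
  [[-0.15,0,0],[0,0,0]],
  [[-0.4,0,0],[0,0,0]],
  [[-0.7,0,0],[0,0,0]],
  [[-0.9,0,-0.2],[0,0,0]],
  [[-1,0,-0.4],[0,0,0]],
])

```text
time_s: 9.5
tcp_pos: [0.5282, 0.0663, 0.2559]
eef_rot: [172.2, 89.7, -80.4]
contact_force: [1.0, 1.1, -0.0]
gripper_width: 0.0522
```

Run:
```python
from h import *
c=r.capture("wrist"); np.save("w3.npy",c,allow_pickle=True); p,uv=pts(c)
t=p[(p[:,2]>.119)&(p[:,2]<.127)&(np.hypot(p[:,0]-.511,p[:,1]-.123)<.016)][:,:2]
o,_=cv2.minEnclosingCircle(t.astype(np.float32)); print(len(t),o,_)
m=t.mean(0)-o; print("centroid dir",np.degrees(np.arctan2(-m[1],-m[0])))
for a in range(-10,50,6):
    n=np.array([np.cos(np.radians(a)),np.sin(np.radians(a))]); print(a,np.percentile((t-o)@n,97).round(4),end="; ")
d=p[(abs(p[:,2]-.055)<.004)&(abs(p[:,0]-.54)<.14)&(abs(p[:,1]-.13)<.12)]; print("\ndeck",len(d),cv2.minAreaRect(d[:,:2].astype(np.float32)))
# key points
k=p[(p[:,2]>.079)&(p[:,2]<.089)&(p[:,0]>.56)&(p[:,0]<.67)&(abs(p[:,1]-.155)<.04)]; print("key",len(k),k.min(0),k.max(0)); 
a=proj(c,[.53,.127,.1])[0].astype(int); print(a)
x0,y0=max(0,a[0]-65),max(0,a[1]-50); save(c,"w3.png",(x0,y0,x0+130,y0+100),6); print(x0,y0)
go([.43,-.22,.25],107);go([.43,-.22,.25],287)
```

```text
269 (0.5113154649734497, 0.12340420484542847) 0.011205383576452732
centroid dir 36.09081136112847
-10 0.008; -4 0.0077; 2 0.0073; 8 0.0069; 14 0.0068; 20 0.0067; 26 0.0066; 32 0.0069; 38 0.0073; 44 0.0075; 
deck 8893 ((0.5459060668945312, 0.12863695621490479), (0.2095484882593155, 0.11180111020803452), 17.747676849365234)
key 202 [0.59429092 0.13576304 0.0790377 ] [0.62547966 0.16212252 0.08895885]
[234 230]
169 180
t 9.55 tcp [0.5293 0.0632 0.2572] yawY -162.69 F [ 2.4 -2.3  2.2] w 0.0527 j6 -11.0
  shift [0.057, 1.194, -1.605] turn [2.007, -0.006, 0.006]
t 9.55 tcp [0.5293 0.0632 0.2572] yawY -162.69 F [ 2.4 -2.3  2.2] w 0.0527 j6 -11.0
  shift [0.057, 1.194, -1.605] turn [-1.993, -0.006, -0.006]
```

View pics/w3.png

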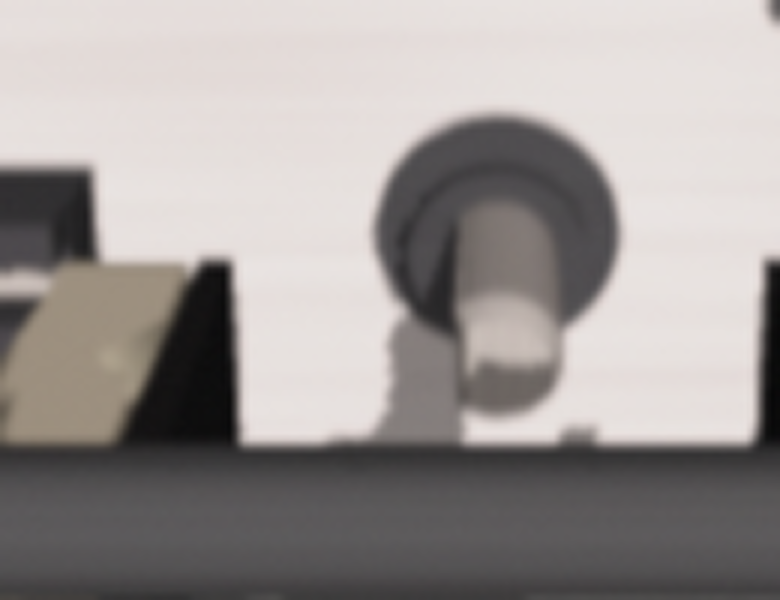

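The flat now faces left in the crop, towards the key: a vertical edge at x≈460, square to the tool. Next, the collar.

>>> send_rows([
  [[0,0.1,-0.2],[0.18,0,0]],
  [[0,0.2,-0.4],[0.36,0,0]],
  [[0,0.3,-0.6],[0.54,0,0]],
  [[0.05,0.4,-0.8],[0.72,0,0]],
  [[0.1,0.5,-0.98],[0.9,0,0]],
], jaw=0.7)

```text
time_s: 10.05
tcp_pos: [0.5011, -0.1009, 0.2431]
eef_rot: [-131.1, 89.6, -64.6]
contact_force: [0.3, -0.2, 0.2]
gripper_width: 0.0744
```

Run:
```python
from h import *
go([.487,-.203,.2],107.5)
```

```text
t 10.05 tcp [ 0.5011 -0.1009  0.2431] yawY 156.5 F [ 0.3 -0.2  0.2] w 0.0744 j6 -34.6
  shift [0.291, -0.184, -0.661] turn [1.089, -0.002, 0.008]
```

>>> send_rows([
  [[0.1,0,-0.2],[0.2,0,0]],
  [[0.2,-0.1,-0.4],[0.4,0,0]],
  [[0.29,-0.18,-0.66],[0.6,0,0]],
  [[0.29,-0.18,-0.66],[0.8,0,0]],
  [[0.29,-0.18,-0.66],[1,0,0]],
])

```text
time_s: 10.55
tcp_pos: [0.4857, -0.204, 0.1992]
eef_rot: [-104.6, 89.7, -81.3]
contact_force: [0.4, 0.1, -0.2]
gripper_width: 0.0743
```

>>> send_rows([
  [[0,0,0],[0.15,0,0]],
  [[0,0,0],[0.15,0,0]],
  [[0,0,0],[0.15,0,0]],
  [[0,0,0],[0.15,0,0]],
  [[0,0,0],[0.15,0,0]],
])

```text
time_s: 11.05
tcp_pos: [0.4858, -0.2039, 0.1993]
eef_rot: [-95.8, 89.7, -79.1]
contact_force: [0.4, 0.8, -0.7]
gripper_width: 0.0747
```

Run:
```python
from h import *
c=r.capture("wrist"); np.save("w4.npy",c,allow_pickle=True); p,uv=pts(c)
t=p[(p[:,2]>.037)&(p[:,2]<.044)&(np.hypot(p[:,0]-.4946,p[:,1]+.2)<.035)][:,:2].astype(np.float32)
o,rad=cv2.minEnclosingCircle(t); print(len(t),o,rad,t.mean(0))
for a in range(95,125,3):
    n=np.array([np.cos(np.radians(a)),np.sin(np.radians(a))]); q=(t-o)@n; print(a,q.min().round(4),q.max().round(4),np.ptp(q).round(4))
b=p[(p[:,2]>.012)&(p[:,2]<.034)&(np.hypot(p[:,0]-o[0],p[:,1]-o[1])<.04)&(np.hypot(p[:,0]-o[0],p[:,1]-o[1])>.0255)]
print(len(b),b.mean(0),b.max(0)); v=b.mean(0)[:2]-o; print("boss yaw",np.degrees(np.arctan2(v[1],v[0])))
a=proj(c,[*o,.03])[0].astype(int); print(a)
x0,y0=max(0,a[0]-65),max(0,a[1]-50); save(c,"w4.png",(x0,y0,x0+130,y0+100),6); print(x0,y0)
go([*o,.13],107.5);go([*o,.026],107.5)
```

```text
986 (0.4946134090423584, -0.20000970363616943) 0.024183126166462898 [ 0.49441078 -0.20020393]
95 -0.022 0.0218 0.0438
98 -0.0214 0.0213 0.0428
101 -0.0209 0.0208 0.0417
104 -0.0203 0.0202 0.0404
107 -0.0199 0.0195 0.0395
110 -0.0199 0.0199 0.0398
113 -0.0206 0.0206 0.0411
116 -0.0212 0.0212 0.0423
119 -0.0217 0.0217 0.0434
122 -0.0222 0.0222 0.0444
51 [ 0.52336206 -0.19099073  0.02939498] [ 0.52694886 -0.184262    0.03078303]
boss yaw 17.41758851944394
[252 186]
187 136
t 11.1 tcp [ 0.4858 -0.2039  0.1993] yawY 106.7 F [-0.4 -0.3  0. ] w 0.0744 j6 -72.3
  shift [0.462, 0.01, 0.064] turn [-0.018, -0.001, 0.007]
t 11.1 tcp [ 0.4858 -0.2039  0.1993] yawY 106.7 F [-0.4 -0.3  0. ] w 0.0744 j6 -72.3
  shift [1.155, 0.014, 0.065] turn [-0.018, -0.001, 0.007]
```

View pics/w4.png

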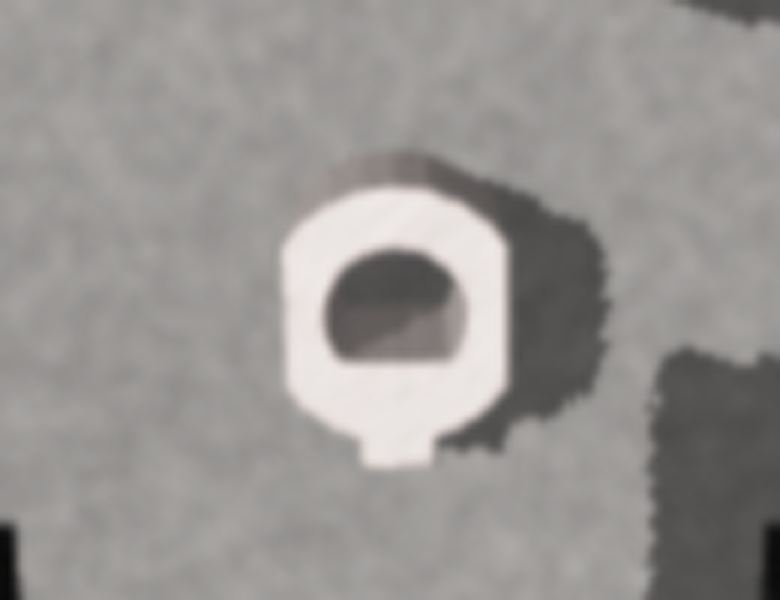

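Boss points along tool +z (down at (397,450) in the crop), the flats are parallel to the pads, and the yaws agree. Descending.

>>> send_rows([
  [[0.2,0.01,0.06],[-0.02,0,0]],
  [[0.4,0.01,0.06],[-0.02,0,0]],
  [[0.6,0.01,0.06],[-0.02,0,0.007]],
  [[0.75,0.01,0.06],[-0.02,0,0.007]],
  [[0.75,0.01,0.06],[-0.02,0,0.007]],
])

```text
time_s: 11.6
tcp_pos: [0.492, -0.2002, 0.0839]
eef_rot: [159.2, 89.6, 176.8]
contact_force: [-0.4, -0.2, 0.7]
gripper_width: 0.0745
```

Run:
```python
from h import *
go([.4946,-.2000,.026],107.9)
```

```text
t 11.6 tcp [ 0.492  -0.2002  0.0839] yawY 107.62 F [-0.4 -0.2  0.7] w 0.0745 j6 -71.4
  shift [0.386, -0.005, 0.019] turn [-0.006, -0.008, -0.003]
```

>>> send_rows([
  [[0.1,0,0.02],[0,-0.008,0]],
  [[0.25,0,0.02],[0,-0.008,0]],
  [[0.38,0,0.02],[0,-0.008,0]],
  [[0.38,0,0.02],[0,-0.008,0]],
  [[0.38,0,0.02],[0,-0.008,0]],
])

```text
time_s: 12.1
tcp_pos: [0.4952, -0.1994, 0.028]
eef_rot: [60.6, 89.9, 78.3]
contact_force: [0.5, -0.1, -0.2]
gripper_width: 0.0744
```

>>> send_rows([
  [[0,0,0.005],[0,0,0]],
  [[0,0,0.005],[0,0,0]],
  [[0,0,0.005],[0,0,0]],
  [[0,0,0.005],[0,0,0]],
  [[0,0,0.005],[0,0,0]],
], jaw=-1, force=35)

```text
time_s: 12.6
tcp_pos: [0.4961, -0.1992, 0.0284]
eef_rot: [43.0, 89.9, 60.7]
contact_force: [0.6, -1.8, 0.6]
gripper_width: 0.0398
```

Run:
```python
from h import *
go([.4946,-.2000,.2],107.9)
```

```text
t 12.6 tcp [ 0.4961 -0.1992  0.0284] yawY 107.68 F [ 0.6 -1.8  0.6] w 0.0398 j6 -71.3
  shift [-1.144, -0.0, -0.01] turn [-0.005, 0.002, -0.002]
```

Gripped (39.8 mm). Lifting and carrying it to above the shaft.

>>> send_rows([
  [[-0.1,0,0],[0,0,0]],
  [[-0.3,0,0],[0,0,0]],
  [[-0.55,0,0],[0,0,0]],
  [[-0.8,0.05,0],[0,0,0]],
  [[-1,0.15,0.05],[0,0,0]],
])

```text
time_s: 13.1
tcp_pos: [0.4958, -0.1762, 0.1802]
eef_rot: [32.9, 89.9, 50.5]
contact_force: [0.6, 1.2, -2.2]
gripper_width: 0.0397
```

>>> send_rows([
  [[-0.05,0.2,0.1],[0,0,0]],
  [[-0.1,0.4,0.2],[0,0,0]],
  [[-0.1,0.6,0.3],[0,0,0]],
  [[-0.1,0.8,0.35],[0,0,0]],
  [[-0.1,1,0.4],[0,0,0]],
])

```text
time_s: 13.6
tcp_pos: [0.5071, -0.0138, 0.1952]
eef_rot: [51.5, 89.9, 69.1]
contact_force: [0.9, -0.4, -1.5]
gripper_width: 0.04
```

Run:
```python
from h import *
go([.5125,.124,.19],107.2)
```

```text
t 13.6 tcp [ 0.5071 -0.0138  0.1952] yawY 107.59 F [ 0.9 -0.4 -1.5] w 0.04 j6 -93.0
  shift [0.036, 0.865, 0.312] turn [0.009, 0.001, -0.002]
```

>>> send_rows([
  [[0,0.25,0.1],[0,0,0]],
  [[0,0.5,0.2],[0,0,0]],
  [[0.03,0.75,0.3],[0.01,0,0]],
  [[0.03,0.865,0.312],[0.01,0,0]],
  [[0.03,0.865,0.312],[0.01,0,0]],
])

```text
time_s: 14.1
tcp_pos: [0.5118, 0.126, 0.1903]
eef_rot: [95.2, 89.9, 112.5]
contact_force: [-0.4, 0.0, -2.0]
gripper_width: 0.0395
```

Run:
```python
from h import *
c=r.capture("wrist"); p,uv=pts(c)
s=r.get_state(); A=Rnow(s)
q=(p-s["tcp_pos"])@A
t=q[(abs(q[:,0]+.0116)<.004)&(np.hypot(q[:,1],q[:,2]+.002)<.04)]   # collar top
print(len(t),t.min(0),t.max(0)); 
if len(t)>20:
    ring=t[abs(t[:,1])<.03]; print(cv2.minEnclosingCircle(ring[:,1:].astype(np.float32)))
save(c,"w5.png",(160,150,360,300),4)
b=r.capture("side"); pb,_=pts(b)
t=pb[(pb[:,2]>.119)&(pb[:,2]<.127)&(np.hypot(pb[:,0]-.511,pb[:,1]-.123)<.016)]; print("side top",len(t),t.mean(0) if len(t) else 0)
a=proj(b,[.515,.125,.14])[0].astype(int); cr=b["color"][a[1]-50:a[1]+50,a[0]-65:a[0]+65,::-1]
im=np.hstack([cv2.resize(c["color"][150:300,160:360,::-1],(400,300)),cv2.resize(cr,(390,300),interpolation=cv2.INTER_CUBIC)]); cv2.imwrite("pics/w5.png",im)
go([.5125,.124,.14],107.2)
```

```text
3643 [-0.01556599 -0.03218688 -0.02595953] [-0.007619    0.03705146  0.02292065]
((1.2162769962742459e-05, -0.0067015718668699265), 0.030201366171240807)
side top 42 [0.50838461 0.12360328 0.12268092]
t 14.2 tcp [0.512  0.1241 0.1906] yawY 107.2 F [ 0.8 -0.7 -2.4] w 0.0397 j6 -107.7
  shift [0.337, -0.002, 0.003] turn [0.0, 0.0, -0.002]
```

View pics/w5.png

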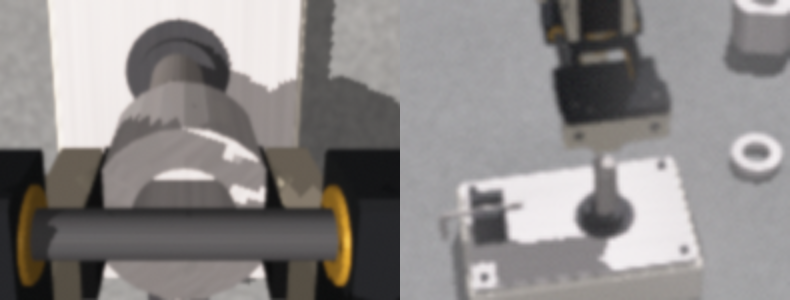

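The collar is held level above the shaft, with the boss on the key side. Lowering gently over the taper while watching the force.

>>> send_rows([
  [[0.1,0,0],[0,0,0]],
  [[0.2,0,0],[0,0,0]],
  [[0.28,0,0.003],[0,0,0]],
  [[0.31,0,0.003],[0,0,0]],
  [[0.33,0,0.003],[0,0,0]],
])

```text
time_s: 14.7
tcp_pos: [0.5125, 0.1237, 0.1408]
eef_rot: [108.7, 89.9, 125.9]
contact_force: [-0.1, 0.5, -1.1]
gripper_width: 0.0392
```

Run:
```python
from h import *
go([.5125,.124,.125],107.2); print(r.get_state()["moment"].round(2))
```

```text
t 14.7 tcp [0.5125 0.1237 0.1408] yawY 107.16 F [-0.1  0.5 -1.1] w 0.0392 j6 -107.6
  shift [0.105, 0.002, 0.001] turn [-0.001, -0.0, -0.001]
[ 0.03  0.07 -0.11]
```

It went 9 mm over the shaft end with no force. Continuing.

>>> send_rows([
  [[0.05,0,0],[0,0,0]],
  [[0.1,0,0],[0,0,0]],
  [[0.15,0,0],[0,0,0]],
  [[0.2,0,0],[0,0,0]],
  [[0.23,0,0],[0,0,0]],
])

```text
time_s: 15.2
tcp_pos: [0.5124, 0.1238, 0.1056]
eef_rot: [127.1, 89.9, 144.3]
contact_force: [1.0, 0.7, -1.6]
gripper_width: 0.0397
```

Run:
```python
from h import *
go([.5125,.124,.0924],107.2); print(r.get_state()["moment"].round(2))
```

```text
t 15.2 tcp [0.5124 0.1238 0.1056] yawY 107.17 F [ 1.   0.7 -1.6] w 0.0397 j6 -107.6
  shift [0.088, 0.001, 0.001] turn [-0.001, -0.001, -0.001]
[ 0.06 -0.14 -0.  ]
```

>>> send_rows([
  [[0.03,0,0],[0,0,0]],
  [[0.06,0,0],[0,0,0]],
  [[0.085,0,0],[0,0,0]],
  [[0.095,0,0],[0,0,0]],
  [[0.095,0,0],[0,0,0]],
], force=50)

```text
time_s: 15.7
tcp_pos: [0.5124, 0.1238, 0.0923]
eef_rot: [111.2, 90.0, 128.4]
contact_force: [-5.3, -1.2, 10.2]
gripper_width: 0.0394
```

Run:
```python
from h import *
go([.5125,.124,.0915],107.2); print(r.get_state()["moment"].round(2))
```

```text
t 15.7 tcp [0.5124 0.1238 0.0923] yawY 107.2 F [-5.3 -1.2 10.2] w 0.0394 j6 -107.6
  shift [0.005, 0.001, 0.001] turn [-0.0, -0.0, -0.001]
[-0.11  1.73  0.01]
```

>>> send_rows([
  [[0.005,0,-0.003],[0,0,0]],
  [[0.01,0,-0.006],[0,0,0]],
  [[0.012,0,-0.006],[0,0,0]],
  [[0.012,0,-0.006],[0,0,0]],
  [[0.012,0,-0.006],[0,0,0]],
])

```text
time_s: 16.2
tcp_pos: [0.5124, 0.1238, 0.0922]
eef_rot: [20.5, 89.9, 37.7]
contact_force: [-4.0, -1.3, 14.6]
gripper_width: 0.04
```

Run:
```python
from h import *
go([.5125,.124,.0915],107.2); print(r.get_state()["moment"].round(2))
ims=[]
for n in("scene","side","wrist"):
    c=r.capture(n); p,uv=pts(c)
    t=p[(p[:,2]>.094)&(p[:,2]<.112)&(np.hypot(p[:,0]-.511,p[:,1]-.1235)<.024)&(np.hypot(p[:,0]-.511,p[:,1]-.1235)>.015)]
    print(n,len(t),np.percentile(t[:,2],[10,50,90]) if len(t) else "")
    a=proj(c,[.52,.127,.09])[0].astype(int); h,w=(40,34)
    y0=min(max(a[1]-h,0),384-2*h); ims.append(cv2.resize(c["color"][y0:y0+2*h,a[0]-w:a[0]+w,::-1],(260,306),interpolation=cv2.INTER_CUBIC))
cv2.imwrite("pics/f.png",np.hstack(ims))
```

```text
t 16.2 tcp [0.5124 0.1238 0.0922] yawY 107.24 F [-4.  -1.3 14.6] w 0.04 j6 -107.7
  shift [0.005, 0.001, 0.001] turn [0.001, 0.002, -0.001]
[-0.2   1.64 -0.07]
scene 87 [0.09725527 0.10206528 0.10515368]
side 0 
wrist 2507 [0.10320354 0.10416065 0.10502173]
```

View pics/f.png

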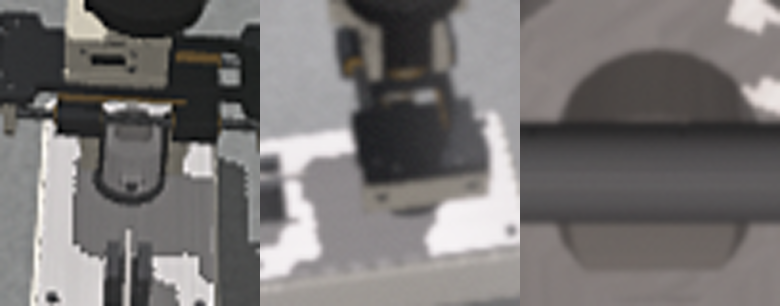

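>>> send_rows([
  [[0.01,0,-0.005],[0,0,0]],
  [[0.025,0,-0.01],[0,0,0]],
  [[0.025,0,-0.012],[0,0,0]],
  [[0.025,0,-0.012],[0,0,0]],
  [[0.025,0,-0.012],[0,0,0]],
])

```text
time_s: 16.85
tcp_pos: [0.5123, 0.1238, 0.0921]
eef_rot: [4.2, 89.6, 21.6]
contact_force: [-8.9, -0.2, 30.5]
gripper_width: 0.0399
```

Run:
```python
from h import *
go([.5125,.124,.0915],107.2); print(r.get_state()["moment"].round(2))
```

```text
t 16.85 tcp [0.5123 0.1238 0.0921] yawY 107.33 F [-8.9 -0.2 30.5] w 0.0399 j6 -107.7
  shift [0.004, 0.001, 0.001] turn [0.003, 0.008, -0.001]
[-0.5   3.26 -0.08]
```

>>> send_rows([
  [[0.012,0,-0.003],[0,0,0]],
  [[0.012,0,-0.003],[0,0,0]],
  [[0.012,0,-0.003],[0,0,0]],
  [[0.012,0,-0.003],[0,0,0]],
  [[0.012,0,-0.003],[0,0,0]],
])

```text
time_s: 17.35
tcp_pos: [0.5123, 0.1238, 0.0922]
eef_rot: [1.9, 89.5, 19.3]
contact_force: [-6.8, -1.8, 18.3]
gripper_width: 0.04
```

>>> send_rows([
  [[0.01,0,0],[0,0,0]],
  [[0.01,0,0],[0,0,0]],
  [[0.01,0,0],[0,0,0]],
  [[0.01,0,0],[0,0,0]],
  [[0.01,0,0],[0,0,0]],
])

```text
time_s: 17.85
tcp_pos: [0.5123, 0.1238, 0.0922]
eef_rot: [0.9, 89.5, 18.3]
contact_force: [-7.0, 0.0, 16.6]
gripper_width: 0.0396
```

Steady at about 17 N on the stop. Handing in.

```bash
python3 -c "
from plant import r
print(r.close_job()); s=r.get_state(); print(s['time_s'],s['tcp_pos'],s['contact_force'])"
```

```text
the job is handed in; nothing more can be done
None
the job is handed in; nothing more can be done
```

I turned the shaft about 61° clockwise by its flat and fitted the small collar over it with the boss towards the key. I then pressed the collar onto the seat stop and handed in at about 18 s, still holding it down with the fingers. No verdict is reported.

**Checks that agree:**
- **Shaft:** the pads closed to 19 mm on the flat. After the turn the tool was within 0.2° of the drive direction I measured (17.4°), and the wrist picture showed the flat square to the key side.
- **Fit:** the collar went over the shaft end with no noticeable force.
- **Home:** the collar top measured 0.104 m, which is the expected height. Pushing up to 30 N moved it only about 0.1 mm. The final hold was about 17 N, with 50 N grip.

**Checks that are weaker:**
- **Sideways force:** about 7 N stayed on the collar at the end, so my axis estimate is slightly off, probably by less than 1 mm.
- **Side camera:** it could not see the collar top, and the scene camera's median was 0.102 m, about 2 mm lower. The 0.104 m figure comes from the wrist camera alone.
- **Flat angle:** a rough depth-centroid estimate gave 36°, against the 17° expected. I discounted it as shadow and occlusion noise, because the grip and the picture agree.

The arm did not go near the rack, bottle, wrench, spacer or either look-alike. I did not check their positions at the end.

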